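Weight down the cleats on a cracked ukulele back

TASK

The cracked ukulele back has three freshly glued cleats sitting across its crack, and each must be pressed while the glue sets. Lay the mahogany caul flat on the long cleat, centred and lengthwise along it, and stand the largest of the three brass weights on the middle of the caul; stand the middle-sized weight centred on the larger of the two diamond cleats and the smallest weight centred on the smaller one. Set everything down gently, upright and flat, and leave the wax tin and the maple offcut where they are.

Things in the scene. Friction and masses are not known exactly. Their poses are not given: they have to be found in the camera images.
- back: Fixed brown ukulele back, 310 mm long (its y) x 224 wide (x), 4 thick, flat on the bench, inside up. Origin under its centre, z up; wide bout towards -y. Spruce braces 8 wide cross it along x at y=-132, -44, 44, 130 (tops 15 mm above the bench), leaving three bays 80 wide; a dark crack runs along y at x=0. On it in each bay sits one cleat, at about y=-88, 0 or 88; which is where varies.
- cleat_long: Long light-wood cleat glued to the back, rectangle 92 (its x) x 36 (its y), 3 thick, does not move, its length across the crack. Origin at the centre of its underside (4 above the bench), z up; its top is 7 above the bench. Takes the caul, then the largest weight on the caul.
- cleat_medium: Larger diamond cleat, light wood, a 34 x 34 square turned 45 degrees to its axes (points along x and y), 3 thick, does not move. Origin at the centre of its underside, 4 above the bench; top 7 above the bench. Takes the middle-sized weight.
- cleat_small: Smaller diamond cleat, light wood, a 22 x 22 square turned 45 degrees to its axes, 3 thick, does not move. Origin at the centre of its underside, 4 above the bench; top 7 above the bench. Takes the smallest weight.
- caul: Caul: loose reddish-brown mahogany block, 44 (its x) x 100 (its y) x 30 high, about 0.1 kg. Origin at the centre of its underside, z up. Grasp across its 44 mm width.
- weight_large: Largest brass gluing weight, loose, 0.65 to 0.9 kg: foot cylinder 54 diameter x 44 high, then a narrow neck and a knob 22 diameter from 52 to 66 above the foot. Upright, free to be yawed; origin at the centre of its foot, z up its axis.
- weight_medium: Middle-sized brass gluing weight, loose, 0.3 to 0.46 kg: foot cylinder 40 diameter x 40 high, knob 18 diameter to the top at 56. Upright, free to be yawed; origin at the centre of its foot, z up its axis.
- weight_small: Smallest brass gluing weight, loose, 0.16 kg: foot cylinder 28 diameter x 30 high, knob 15 diameter from 38 to 49 above the foot. Upright, free to be yawed; origin at the centre of its foot, z up its axis.
- wax_tin: Bystander: round green and white wax tin, 71 diameter x 24 high, loose. Origin at the centre of its underside. Not to be moved.
- maple_block: Bystander: pale maple offcut, 50 x 70 x 45 high, loose. Origin at the centre of its underside. Not to be moved.
There are look-alikes about, which are no part of the job. What is shaped like the caul but blue or orange is not meant.

How it is judged:
By the outcome, as a careful person would: the job done as asked, in the order asked, and still so for the second after the job is handed in, with the robot touching nothing.
It also fails if it takes over 120 s, if anything falls off the work surface, if the arm or the gripper's body presses on something with over 40 N, if the wrist force passes 120 N, or if a joint passes its speed limit or range.

ROBOT

A 6-joint arm with a two-finger parallel gripper is mounted at the origin on a cart in front of the work surface, level with it; the furniture and walls round the work are solid. World frame = base frame: x ahead of the robot, y to its left, z up, the work surface at z = 0. Lengths are in m, angles in rad, forces in N, time in s.
With the tool pointing down it reaches from about 0.275 to 0.825 m from the base axis. Payload 4.9 kg.
Tool frame: the origin (TCP) lies at the very end of the fingers, on their centre line; the grasp point (between the pads) lies 19 mm behind it; z points along the fingers, y is the line along which they close (so a half turn about z gives the same grasp; the last joint's range is limited). The gripper opens to 85 mm and grips with 20 to 120 N. Pads are 22 mm wide; open, the fingers measure 114 mm over their backs; the gripper's body (76 mm by 85 mm) begins 54 mm behind the grasp point. The pads swing forward as they close: fully open they stand 13 mm farther back than shut.
Start: joints at [-1.376, 0.326, -0.193, 1.052, 0, 1.437], TCP at [0.178, -0.521, 0.231] pointing down, gripper open.
Joint ranges: [-2.65, 2.65], [-0.97, 1.79], [-1.3, 1.35], [-1.93, 2.1], [-1.47, 1.37], [-3.14, 3.14]. Speed limits (rad/s): [2.57, 2.57, 3.14, 3.14, 3.14, 3.14].

INTERFACE

Orientations are given as a rotation vector (axis times angle).
In Python, from plant import observe, capture, close_job, find_in, masks_of gives the robot as it stands.
- The arm moves only by the tool send_rows, never from a script. Its argument "steps" is a list of rows, each a list of 2 entries, a list of its own where there are three numbers: the shift along the tool's x, y, z in cm, then the turn about the tool's z in degrees. In form: [[[tx, ty, tz], turn], ...]. A call has 1 to 10 rows; each row shifts and turns the commanded pose from where the row before left it, along the tool's axes as they then stand; what a row does not reach is not made up. A row lasts 1/12 s, in which the tool goes at most 41.7 mm and 7.16 degrees, less where a joint would pass 70% of its speed; a pose out of reach is approached as far as the arm can. A call with a gripper value outside its range is refused whole. "grip" is the closure, from 0 (fully open) to 1 (shut), set as the call begins (left out, the last holds). The fingers move at their own pace and stop on an object; "newtons" is the grip in N (left out, the last holds). Time passes only in rows, so rows that do not move let the fingers close. It gives the time, the measured TCP pose, the force and the opening at its end, in the units of the state.
- observe(): the state, without advancing time (a new reading comes with each control period).
- capture(name): name is "side" or "top"; returns a dict with "img" (384x512x3 uint8, red, green, blue), "fov_y" (degrees; the focal length in pixels is half the picture's height over the tangent of half this angle, whatever the lens; pixels are square), "cx", "cy" (the principal point, pixels), "pose" (4x4, takes a point from camera to world coordinates). Camera axes: x right, y up, looking along -z (the intrinsics and any distortion apply to the point x, -y, -z); pixel columns grow to the right and rows downward; lengths in m; the calibration is good to about 2 mm. A picture is of the moment at which its call begins. There is no depth.
- close_job(): hands the job in, once; it reports no verdict.
Trained networks look in a picture, given as the dict that the camera call returned (one of the last four; its "shot" number tells which), for a name from the list of things; names that differ only in an ending like _2 or _b are one class to them, and where a whole thing is asked for, a point or a joint stands for the part that bears it (a point fixed in the world has none). Each returns a list of dicts, best first, with "confidence" (0 to 1); they miss things now and then, are a little off and sometimes report something else, mostly with a low value. They report only what shows in the picture. A call takes as long as a camera call. They do not tell look-alikes from the thing itself.
- find_in(picture, target): "location" ([column, row] as shares, 0 to 1, of the picture: columns of its width, rows of its height, amid what is visible of it).
- masks_of(picture, target): "pixels" (384x512 bool, what is visible of it) and "location" ([column, row] as shares, 0 to 1, of the picture: columns of its width, rows of its height, amid what is visible of it).
The state is a dict: "t": time; "qpos": joint angles; "qd": joint speeds; "joint_torque": joint torques, N m; "ee_pos": TCP position; "eef_rot": TCP orientation; "force": force on the tool from outside, world axes, zero at the start; "wrist_torque": the same for the moment, N m; "opening": finger opening in m.
Only numpy, scipy, OpenCV 4.12 (cv2) and the standard library are available. Lean on these libraries where they do the work, as an engineer would, in place of code of your own. Each camera call takes 0.05 s, during which the arm holds its last target. There are 200 camera calls.

## Working session

There is one attempt and no reset: what is moved stays moved. The work goes in short steps, Python scripts to look and compute and a tool call to move; the robot and the scene stay as the last step left them, time stands still between calls to the robot, and variables do not carry over. Pictures are saved under pics/ and viewed, on a budget of 14 in all, crops included, one or two more only if the job needs it, and the job is handed in when it is done.

Besides the shell and the picture viewer there is one more tool, called by a JSON object that holds its "fn" and its "kwargs", one argument or row to a line. send_rows: Moves the arm, as the interface text tells. Its arguments: {"type":"object","properties":{"steps":{"type":"array"},"grip":{"type":"number"},"newtons":{"type":"number"}},"required":["steps"]}

```bash
mkdir -p pics; ls; python3 - <<'E'
from plant import *
import cv2,numpy as np
s=observe();print({k:np.round(v,3) for k,v in s.items()})
for n in ("top","side"):
    p=capture(n);cv2.imwrite(f"pics/{n}0.png",p["img"][:,:,::-1])
    print(n,p["fov_y"],p["cx"],p["cy"],np.round(p["pose"],3).tolist(),[k for k in p])
    for t in "back cleat_long cleat_medium cleat_small caul weight_large weight_medium weight_small wax_tin maple_block".split():
        print(t,[(np.round(np.array(d["location"])*[512,384],1).tolist(),round(d["confidence"],2)) for d in find_in(p,t)])
E
```

```text
pics
{'t': np.float64(0.0), 'qpos': array([-1.376,  0.327, -0.194,  1.052,  0.   ,  1.437]), 'qd': array([ 0.001, -0.001, -0.   ,  0.   ,  0.001,  0.   ]), 'joint_torque': array([ 0.0000e+00, -4.4340e+01,  2.6244e+01,  1.5000e-02, -0.0000e+00,
        0.0000e+00]), 'ee_pos': array([ 0.177, -0.52 ,  0.231]), 'eef_rot': array([-3.098, -0.514,  0.   ]), 'force': array([0.192, 0.654, 0.631]), 'wrist_torque': array([0.009, 0.042, 0.043]), 'opening': np.float64(0.085)}
top 55.53923838772175 260.81172231478126 190.8285183953194 [[0.447, 0.852, -0.273, 0.256], [-0.894, 0.424, -0.142, 0.027], [-0.005, 0.308, 0.951, 1.177], [0.0, 0.0, 0.0, 1.0]] ['img', 'fov_y', 'cx', 'cy', 'pose', 'shot']
back [([361.7, 251.2], 0.77), ([238.9, 178.0], 0.46)]
cleat_long [([384.0, 266.9], 0.89)]
cleat_medium [([363.0, 246.5], 0.62)]
cleat_small []
caul [([179.4, 210.2], 0.95), ([122.4, 185.5], 0.88), ([254.2, 235.8], 0.74)]
weight_large [([278.9, 190.6], 0.79)]
weight_medium []
weight_small [([386.6, 267.3], 0.67)]
wax_tin [([282.0, 267.9], 0.79), ([341.5, 233.3], 0.64)]
maple_block [([318.1, 175.4], 0.9)]
side 48.862708554924616 256.8884068961993 191.44613935964807 [[-0.981, 0.115, -0.156, 0.337], [-0.193, -0.635, 0.748, 1.258], [-0.014, 0.764, 0.645, 0.96], [0.0, 0.0, 0.0, 1.0]] ['img', 'fov_y', 'cx', 'cy', 'pose', 'shot']
back [([275.9, 142.7], 0.87)]
cleat_long [([282.7, 126.9], 0.39)]
cleat_medium [([272.6, 142.1], 0.38)]
cleat_small []
caul [([289.3, 248.3], 0.65), ([292.5, 191.2], 0.62), ([286.3, 315.1], 0.59)]
weight_large [([243.7, 186.6], 0.75)]
weight_medium [([291.9, 221.1], 0.63)]
weight_small []
wax_tin [([313.5, 172.7], 0.7), ([280.8, 125.7], 0.26)]
maple_block [([214.4, 166.0], 0.56)]
```

```bash
python3 - <<'E'
import cv2
for n in ("top","side"):
    i=cv2.imread(f"pics/{n}0.png");cv2.imwrite(f"pics/{n}0b.png",cv2.resize(i,(800,600),interpolation=cv2.INTER_CUBIC))
E
```

```text
(no output)
```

View pics/top0b.png

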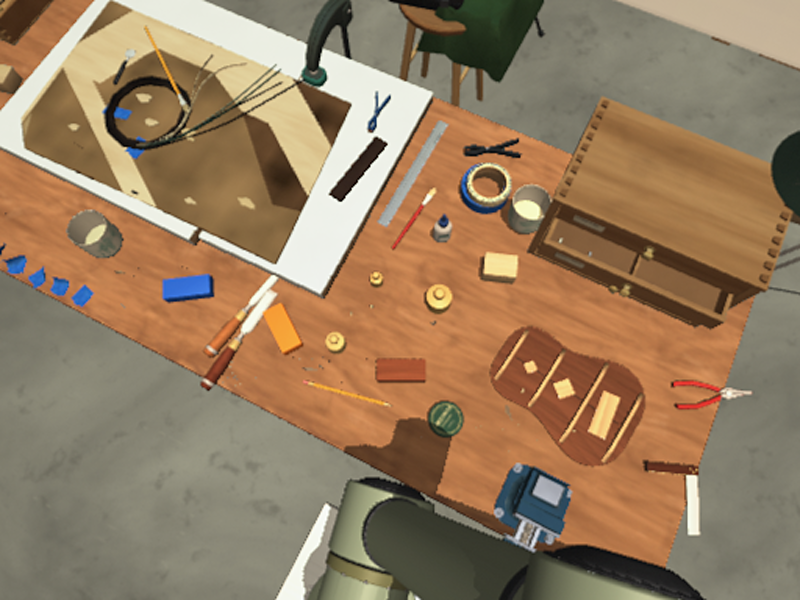

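View pics/side0b.png

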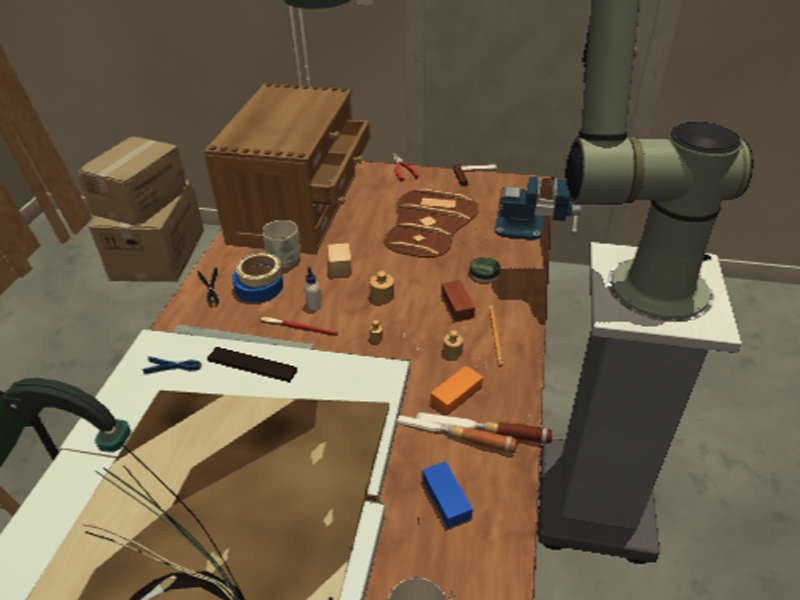

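The top view (800-px scale) shows three caul-shaped blocks: blue (187,288), orange (283,328) and reddish-brown (400,370). The mahogany one at (400,370) is the caul. The weights are large (438,297), medium (335,341) and small (376,278). On the back, the cleats are small diamond (530,367), larger diamond (564,388) and long (604,414). The next crops confirm this and I'll measure from them.

```bash
cat > h.py <<'E'
import numpy as np,cv2
from plant import *
def K(p): 
    f=192/np.tan(np.radians(p["fov_y"])/2); return f,p["cx"],p["cy"]
def proj(p,X):
    f,cx,cy=K(p);P=p["pose"];c=(np.atleast_2d(X)-P[:3,3])@P[:3,:3]
    return np.c_[cx+f*c[:,0]/-c[:,2],cy+f*c[:,1]/c[:,2]]
def ray(p,uv,z):
    f,cx,cy=K(p);P=p["pose"];uv=np.atleast_2d(uv)
    d=np.c_[(uv[:,0]-cx)/f,-(uv[:,1]-cy)/f,-np.ones(len(uv))]@P[:3,:3].T
    return P[:3,3]+d*((z-P[2,3])/d[:,2])[:,None]
E
python3 - <<'E'
from h import *
for n,(a,b,c,d),k in (("top",(190,150,425,305),3.4),("side",(225,110,325,240),4.6)):
    p=capture(n);i=p["img"][b:d,a:c,::-1]
    cv2.imwrite(f"pics/{n}1.png",cv2.resize(i,None,fx=k,fy=k,interpolation=cv2.INTER_CUBIC))
    for t in "cleat_long cleat_medium cleat_small caul weight_large weight_medium weight_small wax_tin maple_block".split():
        for m in masks_of(p,t): 
            M=m["pixels"];ys,xs=np.where(M);print(n,t,round(m["confidence"],2),M.sum(),xs.mean().round(1),ys.mean().round(1),ray(p,[xs.mean(),ys.mean()],.01).round(3)[0,:2],p["img"][M].mean(0).round())
E
```

```text
top cleat_long 0.71 305 385.5 265.1 [ 0.546 -0.26 ] [242. 202. 127.]
top cleat_medium 0.47 120 360.2 248.3 [ 0.56  -0.169] [237. 203. 128.]
top cleat_small 0.62 479 256.1 236.3 [0.446 0.146] [164.  84.  51.]
top cleat_small 0.5 39 338.7 234.1 [ 0.572 -0.09 ] [243. 203. 128.]
top caul 0.93 517 119.6 184.1 [0.399 0.641] [ 59.  99. 179.]
top caul 0.79 444 180.7 209.9 [0.414 0.409] [237. 152.  54.]
top caul 0.73 472 256.4 236.4 [0.446 0.145] [164.  83.  51.]
top weight_large 0.66 222 280.0 190.5 [0.621 0.144] [215. 179. 100.]
top weight_small 0.59 74 240.5 179.0 [0.598 0.282] [187. 147.  81.]
top wax_tin 0.9 417 284.9 267.5 [0.398 0.02 ] [86. 99. 69.]
top maple_block 0.66 406 318.7 170.6 [0.744 0.056] [209. 184. 125.]
side cleat_long 0.52 84 278.6 129.3 [ 0.555 -0.256] [216. 161. 104.]
side caul 0.7 373 292.3 191.7 [0.446 0.137] [106.  55.  35.]
side caul 0.59 810 285.1 316.0 [0.399 0.633] [ 44.  77. 139.]
side caul 0.46 94 239.9 212.4 [0.602 0.272] [117.  87.  50.]
side weight_large 0.7 261 243.7 183.8 [0.622 0.125] [125.  93.  52.]
side weight_medium 0.61 197 288.8 220.2 [0.439 0.28 ] [124.  95.  56.]
side weight_small 0.67 92 240.5 212.3 [0.6   0.272] [116.  87.  49.]
side wax_tin 0.51 251 309.5 172.1 [0.398 0.015] [58. 65. 47.]
side maple_block 0.54 276 217.0 166.2 [0.743 0.04 ] [160. 129.  88.]
```

View pics/top1.png

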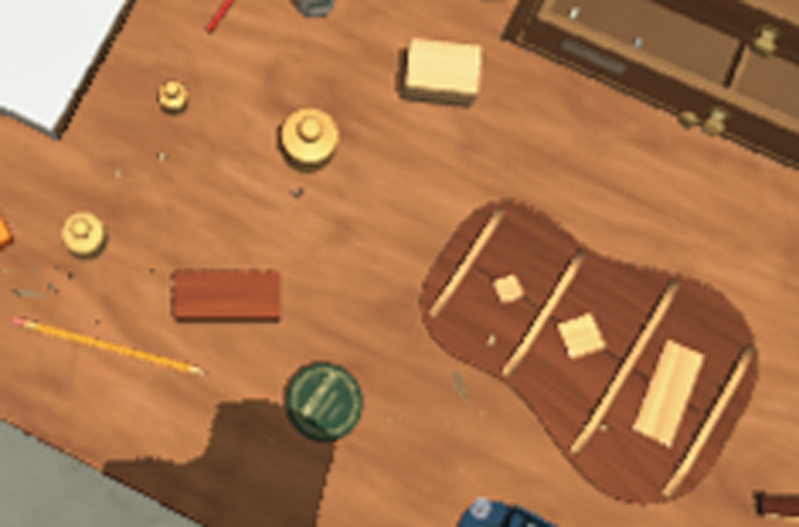

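View pics/side1.png

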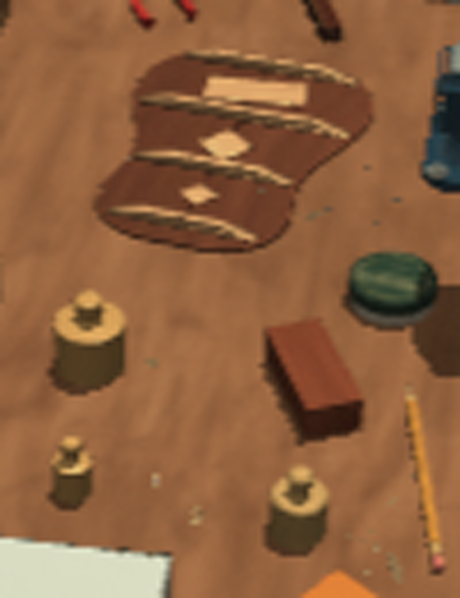

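```bash
cat >> h.py <<'E'
from scipy.optimize import minimize
def cyl(r,z0,z1):
    a=np.linspace(0,2*np.pi,40);return np.vstack([np.c_[r*np.cos(a),r*np.sin(a),0*a+z] for z in (z0,z1)])
def box(a,b,z0,z1): return np.array([[x*a/2,y*b/2,z] for x in (-1,1) for y in (-1,1) for z in (z0,z1)])
def weight(R,H,r,k0,k1): return [cyl(R,0,H),cyl(r*.6,H,k0),cyl(r,k0,k1)]
dia=lambda s:[np.array([[s/2**.5*np.cos(t),s/2**.5*np.sin(t),z] for t in np.arange(4)*np.pi/2 for z in (.004,.007)])]
MODEL=dict(cleat_long=[box(.092,.036,.004,.007)],cleat_medium=dia(.034),cleat_small=dia(.022),caul=[box(.044,.1,0,.03)],
 weight_large=weight(.027,.044,.011,.052,.066),weight_medium=weight(.02,.04,.009,.046,.056),weight_small=weight(.014,.03,.0075,.038,.049),
 wax_tin=[cyl(.0355,0,.024)],maple_block=[box(.05,.07,0,.045)])
S=8
def render(p,name,x,y,yaw,roi,z=0):
    a,b,c,d=roi;im=np.zeros(((d-b)*S,(c-a)*S),np.uint8);R=np.array([[np.cos(yaw),-np.sin(yaw)],[np.sin(yaw),np.cos(yaw)]])
    for V in MODEL[name]:
        W=V.copy();W[:,:2]=V[:,:2]@R.T+[x,y];W[:,2]+=z
        u=(proj(p,W)-[a,b]+.5)*S
        cv2.fillConvexPoly(im,cv2.convexHull(np.round(u).astype(np.int32)),255)
    return cv2.resize(im,(c-a,d-b),interpolation=cv2.INTER_AREA)/255.
def grab(p,name,x,y,yaw,roi,z=0,o=2):
    r=render(p,name,x,y,yaw,roi,z);hard=(r>.5).astype(np.uint8);a,b,c,d=roi
    m=np.full(r.shape,cv2.GC_BGD,np.uint8);m[cv2.dilate(hard,np.ones((2*o+3,)*2))>0]=cv2.GC_PR_BGD;m[hard>0]=cv2.GC_PR_FGD
    e=cv2.erode(hard,np.ones((3,3)));m[e>0]=cv2.GC_FGD
    im=cv2.resize(p["img"][b:d,a:c],None,fx=4,fy=4,interpolation=cv2.INTER_CUBIC);m=cv2.resize(m,None,fx=4,fy=4,interpolation=cv2.INTER_NEAREST)
    cv2.grabCut(im,m,None,np.zeros((1,65)),np.zeros((1,65)),4,cv2.GC_INIT_WITH_MASK)
    return cv2.resize(((m&1)*255).astype(np.uint8),(c-a,d-b),interpolation=cv2.INTER_AREA)/255.
def fit(ps,name,x,y,yaw=0,z=0,turn=True,rounds=3,o=2):
    for _ in range(rounds):
        D=[]
        for p in ps:
            u=proj(p,[x,y,z+.02])[0].astype(int);roi=(u[0]-32,u[1]-32,u[0]+32,u[1]+32);D.append((p,roi,grab(p,name,x,y,yaw,roi,z,o)))
        f=lambda q:sum(np.abs(render(p,name,q[0],q[1],q[2] if turn else yaw,roi,z)-m).sum()/m.sum() for p,roi,m in D)
        r=minimize(f,[x,y,yaw],method="Nelder-Mead",options=dict(initial_simplex=np.array([[x,y,yaw],[x+.006,y,yaw],[x,y+.006,yaw],[x,y,yaw+.12]]),xatol=1e-4,fatol=1e-4))
        x,y=r.x[:2];yaw=r.x[2] if turn else yaw
    return x,y,yaw,r.fun/len(ps)
E
cat > m.py <<'E'
from h import *
T,Sd=capture("top"),capture("side")
by=np.arctan2(.17,.026) # back +y direction approx (to small cleat)
g=dict(cleat_long=(.546,-.258,by-np.pi/2),cleat_medium=(.56,-.17,by-np.pi/2),cleat_small=(.572,-.09,by-np.pi/2),caul=(.442,.138,.3),weight_large=(.615,.132,0),weight_medium=(.435,.277,0),weight_small=(.594,.272,0),wax_tin=(.396,.017,0),maple_block=(.735,.044,.3))
for n,(x,y,w) in g.items():
    if n=="caul":
        M=[m for m in masks_of(T,n) if abs(m["location"][0]*512-256)<10][0]["pixels"];print(cv2.minAreaRect(np.argwhere(M)[:,::-1].astype(np.float32)))
        ys,xs=np.where(M);P=ray(T,np.c_[xs,ys],.03)[:,:2];e,v=np.linalg.eigh(np.cov(P.T));w=np.arctan2(v[1,1],v[0,1])-np.pi/2
    t=not n.startswith("w")
    for k,ps in (("T",[T]),("S",[Sd]),("B",[T,Sd])): print(n,k,np.round(fit(ps,n,x,y,w,turn=t),4))
E
python3 m.py
```

```text
cleat_long T [ 0.5487 -0.2628  0.013   0.0459]
cleat_long S [ 0.5503 -0.2555 -0.2037  0.2977]
cleat_long B [ 0.5497 -0.2626  0.0163  0.1712]
cleat_medium T [ 0.5619 -0.1706  0.0038  0.0609]
cleat_medium S [ 0.563  -0.1706 -0.0803  0.3212]
cleat_medium B [ 0.5622 -0.1705 -0.0371  0.2038]
cleat_small T [ 0.5729 -0.092   0.0465  0.1002]
cleat_small S [ 0.5734 -0.092  -0.1202  0.2081]
cleat_small B [ 0.5731 -0.0919 -0.0353  0.1814]
((256.0, 236.5), (15.0, 30.0), 90.0)
caul T [0.4437 0.1442 0.4584 0.0553]
caul S [0.4461 0.1446 0.4492 0.0691]
caul B [0.4448 0.1444 0.4548 0.0762]
weight_large T [0.6161 0.142  0.     0.0648]
weight_large S [0.6164 0.1429 0.     0.0896]
weight_large B [0.6164 0.1422 0.     0.0805]
weight_medium T [0.4346 0.2913 0.     0.0698]
weight_medium S [0.4352 0.2966 0.     0.0906]
weight_medium B [0.4353 0.2921 0.     0.1254]
weight_small T [0.5981 0.2815 0.     0.1338]
weight_small S [0.5975 0.2852 0.     0.1344]
weight_small B [0.5981 0.2819 0.     0.1604]
wax_tin T [0.3963 0.0206 0.     0.0308]
wax_tin S [0.3982 0.0207 0.     0.0529]
wax_tin B [0.3973 0.0203 0.     0.0488]
maple_block T [0.7383 0.0555 0.3494 0.0834]
maple_block S [0.7385 0.0581 0.2124 0.102 ]
maple_block B [0.7391 0.0536 0.3093 0.0915]
```

{"fn": "send_rows", "kwargs": {
  "steps": [
    [[2.6,-3.0,0],0],
    [[2.6,-3.0,0],0],
    [[2.6,-3.0,0],0],
    [[2.6,-3.0,0],0],
    [[2.6,-3.0,0],0],
    [[2.6,-3.0,0],0],
    [[2.6,-3.0,0],0],
    [[2.6,-3.0,0],0],
    [[2.6,-3.0,0],0]
  ],
  "grip": 0
}}

```text
t: 3.0
ee_pos: [0.3122, -0.1878, 0.2316]
eef_rot: [3.099, 0.513, 0.001]
force: [0.3, -0.2, 0.5]
opening: 0.0852
```

{"fn": "send_rows", "kwargs": {
  "steps": [
    [[2.6,-3.0,0],0],
    [[2.6,-3.0,0],0],
    [[2.6,-3.0,0],0],
    [[2.6,-3.0,0],0],
    [[2.6,-3.0,0],0],
    [[2.6,-3.0,0],0],
    [[2.6,-3.0,0],0],
    [[2.6,-3.0,0],0],
    [[2.6,-3.0,0],0]
  ]
}}

```text
t: 3.75
ee_pos: [0.4466, 0.1439, 0.2315]
eef_rot: [3.099, 0.515, 0.001]
force: [0.0, -1.0, -0.5]
opening: 0.0851
```

{"fn": "send_rows", "kwargs": {
  "steps": [
    [[0,0,0],-7],
    [[0,0,0],-7],
    [[0,0,0],-7],
    [[0,0,0],-7],
    [[0,0,0],-7],
    [[0,0,1],-7],
    [[0,0,1],-7],
    [[0,0,1],-7],
    [[0,0,1],-7],
    [[0,0,1],-7]
  ]
}}

```text
t: 4.58
ee_pos: [0.4463, 0.1417, 0.181]
eef_rot: [2.237, 2.205, 0.0]
force: [-0.1, -0.6, -0.2]
opening: 0.0853
```

{"fn": "send_rows", "kwargs": {
  "steps": [
    [[0,0,1],-7],
    [[0,0,1],-7],
    [[0,0,1],-7],
    [[0,0,0],-6],
    [[0,0,0],0],
    [[0,0,0],0]
  ]
}}

```text
t: 5.08
ee_pos: [0.4463, 0.1417, 0.1514]
eef_rot: [1.672, 2.66, 0.0]
force: [0.3, 0.1, -0.1]
opening: 0.0856
```

```bash
cat > d.py <<'E'
# usage: d.py x y z phi  -> shift in tool axes (cm) from present pose, turn deg (do shift first, then turn)
import sys,numpy as np
from plant import observe
from scipy.spatial.transform import Rotation as R
s=observe();M=R.from_rotvec(s["eef_rot"]).as_matrix();p=np.array(s["ee_pos"])
phi=np.arctan2(M[1,0],M[0,0]);v=[float(a) for a in sys.argv[1:]]
print("t",round(s["t"],2),"p",p.round(4),"phi",phi.round(4),"tilt",M[:,2].round(4),"F",np.round(s["force"],2),"open",round(s["opening"],4),"q",np.round(s["qpos"],2))
if v:
    D=np.array(v[:3])-p;print("shift cm",(100*M.T@D).round(2),"turn",np.degrees(-((v[3]-phi+np.pi)%(2*np.pi)-np.pi)).round(2))
    a=v[3];N=np.array([[np.cos(a),np.sin(a),0],[np.sin(a),-np.cos(a),0],[0,0,-1]]);print("shift after turn",(100*N.T@D).round(2))
E
python3 d.py .4445 .1443 .015 2.026
```

```text
t 5.08 p [0.4463 0.1417 0.1514] phi 2.0191 tilt [ 1.e-04  0.e+00 -1.e+00] F [ 0.32  0.09 -0.14] open 0.0856 q [ 0.15  0.25 -0.52  0.8  -0.    1.27]
shift cm [ 0.32 -0.05 13.64] turn -0.4
shift after turn [ 0.31 -0.05 13.64]
```

{"fn": "send_rows", "kwargs": {
  "steps": [
    [[0.3,0,3],0],
    [[0,0,3],0],
    [[0,0,3],0],
    [[0,0,2],0],
    [[0,0,1.5],0],
    [[0,0,1.1],0],
    [[0,0,1.0],-0.4],
    [[0,0,0],0]
  ]
}}

```text
t: 5.75
ee_pos: [0.4441, 0.1442, 0.004]
eef_rot: [-1.661, -2.665, 0.002]
force: [-0.5, -0.2, 0.3]
opening: 0.0854
```

{"fn": "send_rows", "kwargs": {
  "steps": [
    [[0,0,0],0],
    [[0,0,0],0],
    [[0,0,0],0],
    [[0,0,0],0],
    [[0,0,0],0],
    [[0,0,0],0],
    [[0,0,0],0],
    [[0,0,0],0],
    [[0,0,0],0],
    [[0,0,0],0]
  ],
  "grip": 1,
  "newtons": 30
}}

```text
t: 6.58
ee_pos: [0.4456, 0.1444, 0.0062]
eef_rot: [1.659, 2.666, 0.002]
force: [-1.6, -1.4, 6.7]
opening: 0.0432
```

```bash
python3 d.py .5487 -.2628 .15 3.155; python3 - <<'E'
from h import *
p=capture("side");i=p["img"][110:240,225:345,::-1]
cv2.imwrite("pics/s2.png",cv2.resize(i,None,fx=4,fy=4,interpolation=cv2.INTER_CUBIC))
E
```

```text
t 6.58 p [0.4456 0.1444 0.0062] phi 2.0284 tilt [ 1.7e-03  2.0e-04 -1.0e+00] F [-1.61 -1.42  6.73] open 0.0432 q [ 0.16  0.47 -0.67  0.43 -0.    1.27]
shift cm [-41.1   -8.72 -14.37] turn -64.55
shift after turn [ -9.76 -40.86 -14.38]
```

View pics/s2.png

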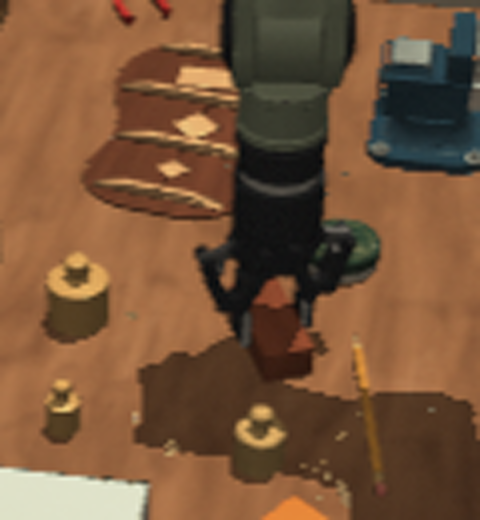

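The gripper holds the red caul about mid-length at (275,325) in the crop. Lifting and carrying it.

{"fn": "send_rows", "kwargs": {
  "steps": [
    [[0,0,-0.5],0],
    [[0,0,-1],0],
    [[0,0,-2],0],
    [[0,0,-3],0],
    [[0,0,-3],0],
    [[0,0,-3],0],
    [[0,0,-1.9],0],
    [[-1.4,-0.3,0],0],
    [[-2.7,-0.6,0],0],
    [[-3.7,-0.8,0],0]
  ]
}}

```text
t: 7.47
ee_pos: [0.4639, 0.0677, 0.1502]
eef_rot: [1.654, 2.671, 0.002]
force: [0.2, 0.3, -1.2]
opening: 0.0434
```

{"fn": "send_rows", "kwargs": {
  "steps": [
    [[-3.7,-0.8,0],0],
    [[-3.7,-0.8,0],0],
    [[-3.7,-0.8,0],0],
    [[-3.7,-0.8,0],0],
    [[-3.7,-0.8,0],0],
    [[-3.7,-0.8,0],0],
    [[-3.7,-0.8,0],0],
    [[-3.7,-0.8,0],0],
    [[-2.4,-0.4,0],0],
    [[-1.3,-0.2,0],0]
  ]
}}

```text
t: 8.3
ee_pos: [0.5489, -0.2664, 0.1493]
eef_rot: [1.663, 2.664, -0.001]
force: [0.1, 0.5, -1.6]
opening: 0.0432
```

{"fn": "send_rows", "kwargs": {
  "steps": [
    [[0,0,0],-6.5],
    [[0,0,0],-6.5],
    [[0,0,0],-6.5],
    [[0,0,0],-6.5],
    [[0,0,0],-6.5],
    [[0,0,0],-6.5],
    [[0,0,0],-6.5],
    [[0,0,0],-6.5],
    [[0,0,0],-6.5],
    [[0,0,0],-6]
  ]
}}

```text
t: 9.13
ee_pos: [0.5482, -0.2625, 0.1493]
eef_rot: [0.029, -3.141, -0.001]
force: [0.5, 0.5, -0.4]
opening: 0.0436
```

{"fn": "send_rows", "kwargs": {
  "steps": [
    [[0,0,2],0],
    [[0,0,2],0],
    [[0,0,2],0],
    [[0,0,1],0],
    [[0,0,0],0],
    [[0,0,0],0]
  ]
}}

```text
t: 9.63
ee_pos: [0.5482, -0.2625, 0.0792]
eef_rot: [0.02, -3.141, -0.001]
force: [0.1, 0.3, -0.3]
opening: 0.0436
```

```bash
python3 d.py .5487 -.2628 .0135 3.155; python3 - <<'E'
from h import *
from scipy.spatial.transform import Rotation as R
s=observe();p=s["ee_pos"]
T=capture("top");Sd=capture("side")
for z in (p[2]-.006,):
  for ps in ([T],[Sd]): print(np.round(fit(ps,"caul",p[0],p[1],.013+np.pi/2,z=z),4))
for n,c,b in(("t3",T,(330,200,430,300)),("s3",Sd,(230,70,330,170))):
  cv2.imwrite(f"pics/{n}.png",cv2.resize(c["img"][b[1]:b[3],b[0]:b[2],::-1],None,fx=4,fy=4,interpolation=cv2.INTER_CUBIC))
a=cv2.imread("pics/t3.png");b=cv2.imread("pics/s3.png");cv2.imwrite("pics/ts3.png",np.hstack([a,b]))
E
```

```text
t 9.63 p [ 0.5482 -0.2625  0.0792] phi -3.1287 tilt [-1.e-03  7.e-04 -1.e+00] F [ 0.08  0.26 -0.31] open 0.0436 q [-0.57  0.57 -0.23  0.78  0.   -0.58]
shift cm [-0.06 -0.03  6.57] turn -0.03
shift after turn [-0.05 -0.03  6.57]
[ 0.5544 -0.2589  1.5237  0.1958]
[ 0.5504 -0.2632  1.6706  0.1052]
```

View pics/ts3.png

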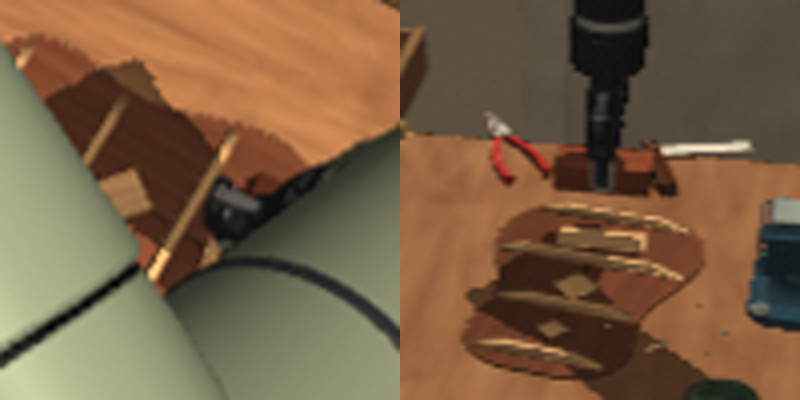

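{"fn": "send_rows", "kwargs": {
  "steps": [
    [[0,0,1.5],0],
    [[0,0,1.5],0],
    [[0,0,1.2],0],
    [[0,0,0.8],0],
    [[0,0,0.5],0],
    [[0,0,0.3],0],
    [[0,0,0.2],0],
    [[0,0,0.1],0],
    [[0,0,0.1],0],
    [[0,0,0],0]
  ]
}}

```text
t: 10.57
ee_pos: [0.5488, -0.2629, 0.0175]
eef_rot: [-0.02, 3.141, -0.0]
force: [0.0, -0.7, -0.6]
opening: 0.0433
```

{"fn": "send_rows", "kwargs": {
  "steps": [
    [[0,0,0.1],0],
    [[0,0,0.1],0],
    [[0,0,0.1],0],
    [[0,0,0.05],0],
    [[0,0,0],0]
  ]
}}

```text
t: 10.98
ee_pos: [0.5484, -0.2627, 0.0136]
eef_rot: [0.02, -3.141, -0.0]
force: [0.6, -0.1, -0.9]
opening: 0.0434
```

```bash
python3 d.py .5487 -.2628 .0135 3.155
```

```text
t 10.98 p [ 0.5484 -0.2627  0.0136] phi -3.1287 tilt [-2.e-04  1.e-04 -1.e+00] F [ 0.63 -0.14 -0.95] open 0.0434 q [-0.57  0.65 -0.28  0.64 -0.   -0.58]
shift cm [-0.03 -0.01  0.01] turn -0.03
shift after turn [-0.03 -0.01  0.01]
```

{"fn": "send_rows", "kwargs": {
  "steps": [
    [[0,0,0.05],0],
    [[0,0,0.05],0],
    [[0,0,0],0],
    [[0,0,0],0]
  ]
}}

```text
t: 11.32
ee_pos: [0.5486, -0.2628, 0.0133]
eef_rot: [-0.02, 3.141, -0.0]
force: [-2.0, -0.0, 4.3]
opening: 0.0436
```

{"fn": "send_rows", "kwargs": {
  "steps": [
    [[0,0,0.05],0],
    [[0,0,0.05],0],
    [[0,0,0],0],
    [[0,0,0],0]
  ]
}}

```text
t: 11.65
ee_pos: [0.5486, -0.2628, 0.0132]
eef_rot: [-0.02, 3.141, -0.0]
force: [-3.7, 1.9, 11.9]
opening: 0.0429
```

{"fn": "send_rows", "kwargs": {
  "steps": [
    [[0,0,-0.1],0],
    [[0,0,0],0]
  ]
}}

```text
t: 11.82
ee_pos: [0.5488, -0.2629, 0.0133]
eef_rot: [-0.02, 3.141, -0.001]
force: [-0.8, 0.7, 4.7]
opening: 0.0435
```

{"fn": "send_rows", "kwargs": {
  "steps": [
    [[0,0,0],0],
    [[0,0,0],0],
    [[0,0,0],0],
    [[0,0,0],0]
  ],
  "grip": 0.3
}}

```text
t: 12.15
ee_pos: [0.5485, -0.2627, 0.0124]
eef_rot: [0.02, -3.141, -0.0]
force: [0.5, -0.4, -0.4]
opening: 0.0602
```

{"fn": "send_rows", "kwargs": {
  "steps": [
    [[0,0,-0.5],0],
    [[0,0,-1],0],
    [[0,0,-2],0],
    [[0,0,-3],0],
    [[0,0,-4],0],
    [[0,0,-4],0],
    [[0,0,-2],0],
    [[0,0,0],0]
  ]
}}

```text
t: 12.82
ee_pos: [0.5518, -0.2647, 0.185]
eef_rot: [-0.02, 3.132, -0.009]
force: [0.2, -0.1, -0.1]
opening: 0.06
```

```bash
python3 d.py .6163 .1422 .18 1.5708; python3 d.py .6163 .1422 .18 3.1416
```

```text
t 12.82 p [ 0.5518 -0.2647  0.185 ] phi -3.1285 tilt [ 0.0094 -0.006  -0.9999] F [ 0.24 -0.1  -0.11] open 0.06 q [-0.57  0.46 -0.11  0.99  0.   -0.58]
shift cm [-6.98 40.61  0.32] turn 90.75
shift after turn [40.69  6.45  0.5 ]
t 12.82 p [ 0.5518 -0.2647  0.185 ] phi -3.1285 tilt [ 0.0094 -0.006  -0.9999] F [ 0.24 -0.1  -0.11] open 0.06 q [-0.57  0.46 -0.11  0.99  0.   -0.58]
shift cm [-6.98 40.61  0.32] turn 0.75
shift after turn [-6.45 40.69  0.5 ]
```

{"fn": "send_rows", "kwargs": {
  "steps": [
    [[-0.3,1.8,0],0],
    [[-0.6,3.7,0],0],
    [[-0.6,3.7,0],0],
    [[-0.6,3.7,0],0],
    [[-0.6,3.7,0],0],
    [[-0.6,3.7,0],0],
    [[-0.6,3.7,0],0],
    [[-0.6,3.7,0],0],
    [[-0.6,3.7,0],0],
    [[-0.6,3.7,0],0]
  ],
  "grip": 0
}}

```text
t: 13.65
ee_pos: [0.6006, 0.0908, 0.1778]
eef_rot: [0.02, -3.141, 0.0]
force: [-0.5, -0.5, 0.4]
opening: 0.0853
```

{"fn": "send_rows", "kwargs": {
  "steps": [
    [[-0.6,3.7,0],0],
    [[-0.3,1.9,0],0],
    [[0,0,0],0],
    [[0,0,0],0]
  ]
}}

```text
t: 13.98
ee_pos: [0.6087, 0.1461, 0.1774]
eef_rot: [0.024, -3.141, 0.001]
force: [0.0, -0.2, 0.6]
opening: 0.0855
```

```bash
python3 d.py .6163 .1422 .01 3.1416; python3 - <<'E'
from h import *
T=capture("top");Sd=capture("side")
for n in ([T],[Sd],[T,Sd]): print(np.round(fit(n,"caul",.5487,-.2628,.013+np.pi/2,z=.007),4))
for n in ([T],[Sd],[T,Sd]): print(np.round(fit(n,"weight_large",.616,.142,0,turn=False),4))
a=[cv2.resize(c["img"][b[1]:b[3],b[0]:b[2],::-1],None,fx=4,fy=4,interpolation=cv2.INTER_CUBIC) for c,b in((T,(330,200,430,300)),(Sd,(230,70,330,170)))]
cv2.imwrite("pics/ts4.png",np.hstack(a))
E
```

```text
t 13.98 p [0.6087 0.1461 0.1774] phi -3.1263 tilt [-8.e-04 -6.e-04 -1.e+00] F [ 0.02 -0.18  0.55] open 0.0855 q [ 0.12  0.5  -0.06  1.01 -0.    0.1 ]
shift cm [-0.76 -0.39 16.74] turn 0.88
shift after turn [-0.76 -0.39 16.74]
[ 0.5495 -0.2623  1.6672  0.2239]
[ 0.5493 -0.2605  1.5402  0.0691]
[ 0.5496 -0.2615  1.5818  0.1486]
[0.6167 0.1397 0.     0.1794]
[0.6166 0.1436 0.     0.0873]
[0.6171 0.1415 0.     0.1183]
```

View pics/ts4.png

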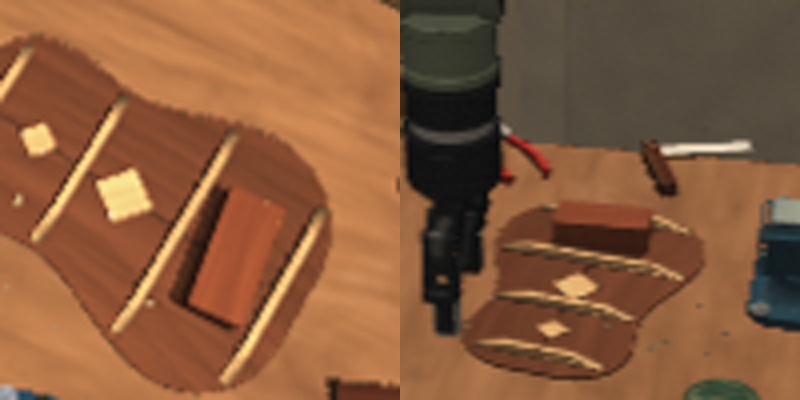

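{"fn": "send_rows", "kwargs": {
  "steps": [
    [[-0.8,-0.4,0],0.9],
    [[0,0,3.5],0],
    [[0,0,3.5],0],
    [[0,0,3.5],0],
    [[0,0,2.5],0],
    [[0,0,2],0],
    [[0,0,1.2],0],
    [[0,0,0.9],0],
    [[0,0,0],0],
    [[0,0,0],0]
  ]
}}

```text
t: 14.92
ee_pos: [0.618, 0.1406, 0.0073]
eef_rot: [0.006, 3.141, 0.0]
force: [0.1, 0.2, 0.3]
opening: 0.0851
```

{"fn": "send_rows", "kwargs": {
  "steps": [
    [[0,0,0],0],
    [[0,0,0],0],
    [[0,0,0],0],
    [[0,0,0],0],
    [[0,0,0],0],
    [[0,0,0],0],
    [[0,0,0],0],
    [[0,0,0],0]
  ],
  "grip": 1,
  "newtons": 70
}}

```text
t: 15.58
ee_pos: [0.6187, 0.1404, 0.0087]
eef_rot: [0.005, 3.138, -0.003]
force: [-1.1, -3.6, 5.2]
opening: 0.052
```

```bash
python3 d.py .5487 -.2628 .18 3.1416
```

```text
t 15.58 p [0.6187 0.1404 0.0087] phi 3.1384 tilt [ 0.0031 -0.0017 -1.    ] F [-1.07 -3.61  5.23] open 0.052 q [ 0.11  0.69 -0.21  0.67 -0.    0.11]
shift cm [  6.82 -40.38 -17.08] turn -0.18
shift after turn [  7.   -40.32 -17.13]
```

{"fn": "send_rows", "kwargs": {
  "steps": [
    [[0,0,-0.3],0],
    [[0,0,-0.7],0],
    [[0,0,-1.5],0],
    [[0,0,-2.5],0],
    [[0,0,-3],0],
    [[0,0,-3],0],
    [[0,0,-2],0],
    [[0,0,-1],0],
    [[0,0,0],0],
    [[0,0,0],0]
  ]
}}

```text
t: 16.42
ee_pos: [0.6166, 0.1412, 0.1459]
eef_rot: [-0.004, -3.14, 0.0]
force: [-0.4, -0.7, -8.7]
opening: 0.0521
```

```bash
cat > held.py <<'E'
import sys
from h import *
n=sys.argv[1];dz=float(sys.argv[2]);p=observe()["ee_pos"]
for c in sys.argv[3:]:
    q=capture(c);print(c,"TCP",p.round(4),"fit",np.round(fit([q],n,p[0],p[1],0,z=p[2]-dz,turn=False),4))
    u=proj(q,p)[0].astype(int);i=np.ascontiguousarray(q["img"][max(u[1]-50,0):u[1]+50,max(0,u[0]-50):u[0]+50,::-1]);cv2.imwrite(f"pics/held_{n}_{c}.png",cv2.resize(i,None,fx=4,fy=4,interpolation=cv2.INTER_CUBIC))
E
python3 held.py weight_large .0087 side; python3 d.py .5507 -.2628 .14 3.1416
```

```text
side TCP [0.6166 0.1412 0.1459] fit [0.6157 0.1403 0.     0.1007]
t 16.47 p [0.6159 0.1411 0.1449] phi 3.1389 tilt [-3.3e-03 -2.0e-04 -1.0e+00] F [-0.5   0.97 -7.74] open 0.0522 q [ 0.11  0.54 -0.08  0.95  0.    0.11]
shift cm [  6.41 -40.41   0.52] turn -0.15
shift after turn [  6.52 -40.39   0.49]
```

View pics/held_weight_large_side.png

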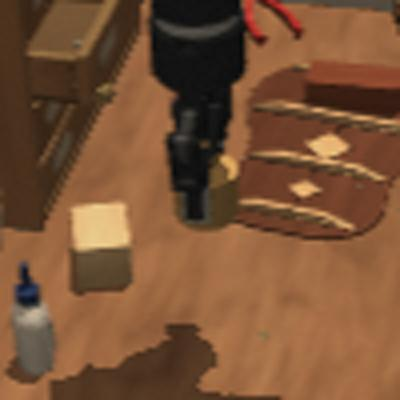

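{"fn": "send_rows", "kwargs": {
  "steps": [
    [[0.3,-1.8,0],0],
    [[0.6,-3.6,0],0],
    [[0.6,-3.7,0],0],
    [[0.6,-3.7,0],0],
    [[0.6,-3.7,0],0],
    [[0.6,-3.7,0],0],
    [[0.6,-3.7,0],0],
    [[0.6,-3.7,0],0],
    [[0.6,-3.7,0],0],
    [[0.6,-3.7,0],0]
  ]
}}

```text
t: 17.3
ee_pos: [0.5573, -0.2096, 0.1443]
eef_rot: [-0.004, -3.138, -0.004]
force: [0.8, 0.1, -7.4]
opening: 0.0521
```

{"fn": "send_rows", "kwargs": {
  "steps": [
    [[0.5,-3,0],0],
    [[0.3,-1.6,0],0],
    [[0.1,-0.6,0],0],
    [[0,0,0],0],
    [[0,0,0],0],
    [[0,0,0],0]
  ]
}}

```text
t: 17.8
ee_pos: [0.5498, -0.2589, 0.1457]
eef_rot: [-0.002, -3.14, -0.003]
force: [-0.3, 0.2, -7.2]
opening: 0.0521
```

```bash
python3 d.py .5498 -.2620 .0457 3.1416;python3 held.py weight_large .0087 side
```

```text
t 17.8 p [ 0.5498 -0.2589  0.1457] phi 3.1402 tilt [-0.0017  0.002  -1.    ] F [-0.32  0.18 -7.25] open 0.0521 q [-0.56  0.5  -0.16  0.92  0.   -0.56]
shift cm [-0.02 -0.33 10.  ] turn -0.08
shift after turn [ 0.   -0.31 10.  ]
side TCP [ 0.5498 -0.2589  0.1457] fit [ 0.5483 -0.2595  0.      0.2129]
```

{"fn": "send_rows", "kwargs": {
  "steps": [
    [[0,-0.3,1],0],
    [[0,0,2],0],
    [[0,0,2],0],
    [[0,0,1.7],0],
    [[0,0,1],0],
    [[0,0,0.7],0],
    [[0,0,0.4],0],
    [[0,0,0.3],0],
    [[0,0,0.2],0],
    [[0,0,0],0]
  ]
}}

```text
t: 18.68
ee_pos: [0.5506, -0.2639, 0.0541]
eef_rot: [0.004, 3.141, -0.001]
force: [-0.5, -0.2, -7.7]
opening: 0.0525
```

{"fn": "send_rows", "kwargs": {
  "steps": [
    [[0,0,0.1],0],
    [[0,0,0.1],0],
    [[0,0,0.1],0],
    [[0,0,0.1],0],
    [[0,0,0],0],
    [[0,0,0],0]
  ]
}}

```text
t: 19.18
ee_pos: [0.5501, -0.2637, 0.0498]
eef_rot: [-0.005, -3.142, -0.0]
force: [-0.2, 1.1, -8.5]
opening: 0.0522
```

```bash
python3 d.py .5498 -.2620 .0457 3.1416; python3 - <<'E'
from h import *
p=capture("side");i=p["img"][75:175,225:325,::-1]
cv2.imwrite("pics/s5.png",cv2.resize(i,None,fx=5,fy=5,interpolation=cv2.INTER_CUBIC))
E
```

```text
t 19.18 p [ 0.5501 -0.2637  0.0498] phi 3.1387 tilt [-1.e-04  0.e+00 -1.e+00] F [-0.2   1.07 -8.46] open 0.0522 q [-0.57  0.6  -0.25  0.72  0.   -0.56]
shift cm [0.03 0.17 0.41] turn -0.17
shift after turn [0.03 0.17 0.41]
```

View pics/s5.png

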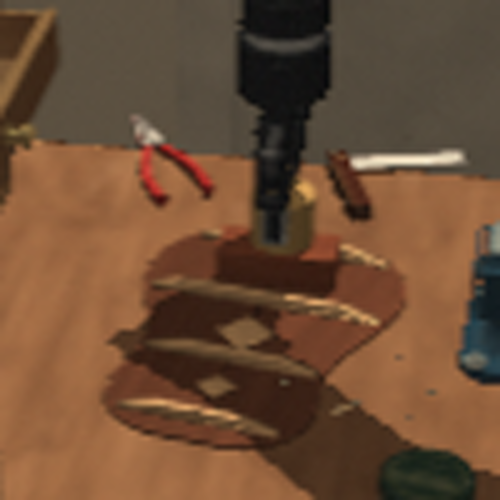

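{"fn": "send_rows", "kwargs": {
  "steps": [
    [[0,0.1,0.1],0],
    [[0,0,0.1],0],
    [[0,0,0.1],0],
    [[0,0,0],0],
    [[0,0,0],0]
  ]
}}

```text
t: 19.65
ee_pos: [0.5501, -0.2626, 0.0466]
eef_rot: [-0.004, -3.141, -0.0]
force: [-0.4, 0.7, -8.1]
opening: 0.0522
```

{"fn": "send_rows", "kwargs": {
  "steps": [
    [[0,0,0.05],0],
    [[0,0,0.05],0],
    [[0,0,0],0],
    [[0,0,0],0]
  ]
}}

```text
t: 19.98
ee_pos: [0.5503, -0.2627, 0.0458]
eef_rot: [0.004, 3.141, -0.0]
force: [0.5, 0.3, -7.4]
opening: 0.052
```

{"fn": "send_rows", "kwargs": {
  "steps": [
    [[0,0,0.05],0],
    [[0,0,0],0],
    [[0,0,0],0]
  ]
}}

```text
t: 20.23
ee_pos: [0.5503, -0.2628, 0.0458]
eef_rot: [0.004, 3.141, -0.0]
force: [-1.9, 0.9, -0.9]
opening: 0.0521
```

{"fn": "send_rows", "kwargs": {
  "steps": [
    [[0,0,0],0],
    [[0,0,0],0],
    [[0,0,0],0],
    [[0,0,0],0],
    [[0,0,0],0],
    [[0,0,0],0]
  ],
  "grip": 0.12
}}

```text
t: 20.73
ee_pos: [0.5504, -0.2628, 0.0455]
eef_rot: [0.004, 3.141, -0.0]
force: [-0.3, 0.1, -0.1]
opening: 0.0752
```

{"fn": "send_rows", "kwargs": {
  "steps": [
    [[0,0,-0.5],0],
    [[0,0,-1],0],
    [[0,0,-2],0],
    [[0,0,-3],0],
    [[0,0,-3.5],0],
    [[0,0,-3],0],
    [[0,0,-1],0],
    [[0,0,0],0]
  ]
}}

```text
t: 21.4
ee_pos: [0.5523, -0.264, 0.1898]
eef_rot: [0.004, 3.135, -0.006]
force: [0.3, -0.8, -0.0]
opening: 0.0753
```

```bash
python3 d.py .435 .292 .18 1.5708
```

```text
t 21.4 p [ 0.5523 -0.264   0.1898] phi 3.1389 tilt [ 0.0064 -0.0041 -1.    ] F [ 0.3  -0.82 -0.04] open 0.0753 q [-0.57  0.46 -0.09  1.01 -0.   -0.56]
shift cm [11.89 55.57  0.68] turn 89.85
shift after turn [ 55.6  -11.73   0.98]
```

```bash
python3 - <<'E'
from h import *
q=capture("top");print(ray(q,[[195,243],[249,259],[170,195],[181,225],[192,222],[330,328]],0.005).round(3)[:,:2])
for n,x,y in (("weight_medium",.435,.292),("weight_small",.598,.2817)):
  for c in (q,capture("side")): print(n,np.round(fit([c],n,x,y,turn=False),4))
E
```

```text
[[ 0.339  0.313]
 [ 0.372  0.134]
 [ 0.443  0.469]
 [ 0.371  0.384]
 [ 0.395  0.356]
 [ 0.298 -0.178]]
weight_medium [0.4351 0.2916 0.     0.0901]
weight_medium [0.4349 0.2954 0.     0.1053]
weight_small [0.5978 0.2814 0.     0.1304]
weight_small [0.5983 0.2831 0.     0.1205]
```

{"fn": "send_rows", "kwargs": {
  "steps": [
    [[0.4,1.85,0],0],
    [[0.77,3.7,0],0],
    [[0.77,3.7,0],0],
    [[0.77,3.7,0],0],
    [[0.77,3.7,0],0],
    [[0.77,3.7,0],0],
    [[0.77,3.7,0],0],
    [[0.77,3.7,0],0],
    [[0.77,3.7,0],0],
    [[0.77,3.7,0],0]
  ],
  "grip": 0
}}

```text
t: 22.38
ee_pos: [0.4757, 0.0906, 0.1834]
eef_rot: [-0.005, -3.138, 0.0]
force: [0.6, 0.6, -0.1]
opening: 0.0855
```

{"fn": "send_rows", "kwargs": {
  "steps": [
    [[0.77,3.7,0],0],
    [[0.77,3.7,0],0],
    [[0.77,3.7,0],0],
    [[0.77,3.7,0],0],
    [[0.77,3.7,0],0],
    [[0.4,1.85,0],0],
    [[0,0,0],7],
    [[0,0,0],7],
    [[0,0,0],7],
    [[0,0,0],7]
  ]
}}

```text
t: 23.22
ee_pos: [0.4344, 0.2923, 0.183]
eef_rot: [-0.772, -3.042, 0.004]
force: [-0.2, 0.5, -0.5]
opening: 0.0855
```

{"fn": "send_rows", "kwargs": {
  "steps": [
    [[0,0,1],7],
    [[0,0,1],7],
    [[0,0,1],7],
    [[0,0,1],7],
    [[0,0,1],7],
    [[0,0,1],7],
    [[0,0,0],7],
    [[0,0,0],7],
    [[0,0,0],7],
    [[0,0,0],7]
  ]
}}

```text
t: 24.05
ee_pos: [0.4343, 0.2918, 0.1231]
eef_rot: [-2.379, -2.05, 0.007]
force: [-0.5, -0.4, 0.7]
opening: 0.0856
```

```bash
python3 d.py .435 .2925 .005 1.43
```

```text
t 24.05 p [0.4343 0.2918 0.1231] phi 1.4223 tilt [-0.0039 -0.0019 -1.    ] F [-0.47 -0.37  0.7 ] open 0.0856 q [ 0.45  0.38 -0.41  0.78  0.    2.17]
shift cm [ 0.1   0.1  11.81] turn -0.44
shift after turn [ 0.07  0.06 11.81]
```

{"fn": "send_rows", "kwargs": {
  "steps": [
    [[0.1,0.1,3],-0.4],
    [[0,0,3],0],
    [[0,0,2.5],0],
    [[0,0,1.5],0],
    [[0,0,1],0],
    [[0,0,0.7],0],
    [[0,0,0],0],
    [[0,0,0],0]
  ]
}}

```text
t: 24.72
ee_pos: [0.4369, 0.2934, 0.0081]
eef_rot: [-2.367, -2.066, 0.001]
force: [-0.3, -0.3, 0.1]
opening: 0.0854
```

{"fn": "send_rows", "kwargs": {
  "steps": [
    [[0,0,0],0],
    [[0,0,0],0],
    [[0,0,0],0],
    [[0,0,0],0],
    [[0,0,0],0],
    [[0,0,0],0],
    [[0,0,0],0],
    [[0,0,0],0],
    [[0,0,0],0],
    [[0,0,0],0]
  ],
  "grip": 1,
  "newtons": 50
}}

```text
t: 25.55
ee_pos: [0.4371, 0.2938, 0.0092]
eef_rot: [-2.366, -2.066, -0.001]
force: [-1.8, 0.7, 6.3]
opening: 0.0375
```

```bash
python3 d.py .5622 -.1706 .15 1.43
```

```text
t 25.55 p [0.4371 0.2938 0.0092] phi 1.4355 tilt [ 3.e-04  8.e-04 -1.e+00] F [-1.81  0.68  6.25] open 0.0375 q [ 0.45  0.54 -0.52  0.51  0.    2.16]
shift cm [-44.32  18.67 -14.11] turn 0.31
shift after turn [-44.23  18.91 -14.08]
```

{"fn": "send_rows", "kwargs": {
  "steps": [
    [[0,0,-0.3],0],
    [[0,0,-0.7],0],
    [[0,0,-1.5],0],
    [[0,0,-2.5],0],
    [[0,0,-3],0],
    [[0,0,-3],0],
    [[0,0,-2],0],
    [[0,0,-1],0],
    [[0,0,0],0],
    [[0,0,0],0]
  ]
}}

```text
t: 26.38
ee_pos: [0.4369, 0.2933, 0.148]
eef_rot: [2.367, 2.066, -0.0]
force: [0.4, 0.2, -4.0]
opening: 0.0376
```

```bash
python3 held.py weight_medium .0092 side top; python3 d.py .5622 -.1706 .14 1.43
```

```text
side TCP [0.4369 0.2933 0.148 ] fit [0.4366 0.2883 0.     0.2319]
top TCP [0.4369 0.2933 0.148 ] fit [0.435  0.2902 0.     0.2146]
t 26.48 p [0.4359 0.2929 0.1466] phi 1.4353 tilt [-0.0028 -0.0014 -1.    ] F [-1.08 -0.1  -4.45] open 0.0376 q [ 0.45  0.36 -0.38  0.84 -0.    2.16]
shift cm [-44.21  18.78   0.69] turn 0.3
shift after turn [-44.12  19.01   0.66]
```

View pics/held_weight_medium_side.png

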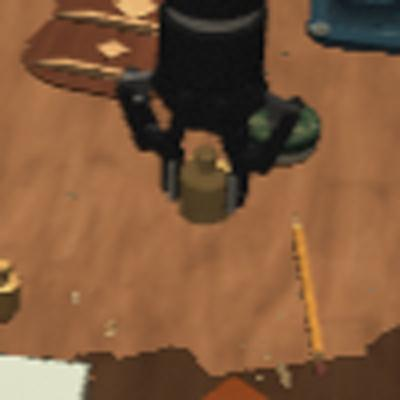

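{"fn": "send_rows", "kwargs": {
  "steps": [
    [[-1.7,0.7,0],0],
    [[-3.7,1.58,0],0],
    [[-3.7,1.58,0],0],
    [[-3.7,1.58,0],0],
    [[-3.7,1.58,0],0],
    [[-3.7,1.58,0],0],
    [[-3.7,1.58,0],0],
    [[-3.7,1.58,0],0],
    [[-3.7,1.58,0],0],
    [[-3.7,1.58,0],0]
  ]
}}

```text
t: 27.32
ee_pos: [0.5366, -0.0752, 0.1464]
eef_rot: [-2.365, -2.064, 0.003]
force: [1.4, 0.6, -3.7]
opening: 0.0377
```

{"fn": "send_rows", "kwargs": {
  "steps": [
    [[-3.7,1.58,0],0],
    [[-3.7,1.58,0],0],
    [[-1.6,0.7,0],0],
    [[0,0,0],0],
    [[0,0,0],0],
    [[0,0,0],0]
  ]
}}

```text
t: 27.82
ee_pos: [0.5623, -0.1667, 0.1465]
eef_rot: [-2.364, -2.064, 0.002]
force: [-0.5, 1.1, -2.9]
opening: 0.0372
```

```bash
python3 held.py weight_medium .0092 side top; python3 d.py .5622 -.1693 .0162 1.43
```

```text
side TCP [ 0.5623 -0.1667  0.1465] fit [ 0.5587 -0.1644  0.      0.3046]
top TCP [ 0.5623 -0.1667  0.1465] fit [ 0.563  -0.1671  0.      0.2427]
t 27.92 p [ 0.5629 -0.1662  0.1474] phi 1.4369 tilt [-0.002   0.0012 -1.    ] F [-0.62 -0.45 -2.65] open 0.0376 q [-0.41  0.46 -0.21  0.9   0.    1.29]
shift cm [-0.32  0.   13.12] turn 0.39
shift after turn [-0.31 -0.02 13.12]
```

{"fn": "send_rows", "kwargs": {
  "steps": [
    [[-0.3,0,2],0.4],
    [[0,0,2.5],0],
    [[0,0,2.5],0],
    [[0,0,2],0],
    [[0,0,1.5],0],
    [[0,0,1],0],
    [[0,0,0.6],0],
    [[0,0,0.3],0],
    [[0,0,0.2],0],
    [[0,0,0],0]
  ]
}}

```text
t: 28.75
ee_pos: [0.5638, -0.1708, 0.0228]
eef_rot: [2.373, 2.058, 0.001]
force: [-0.1, -0.8, -3.0]
opening: 0.0377
```

{"fn": "send_rows", "kwargs": {
  "steps": [
    [[0,0,0.1],0],
    [[0,0,0.1],0],
    [[0,0,0],0],
    [[0,0,0],0]
  ]
}}

```text
t: 29.08
ee_pos: [0.5635, -0.171, 0.0206]
eef_rot: [2.374, 2.057, 0.0]
force: [-0.3, -1.1, -3.3]
opening: 0.0373
```

```bash
python3 d.py .5622 -.1693 .0162 1.43
```

```text
t 29.08 p [ 0.5635 -0.171   0.0206] phi 1.4282 tilt [ 5.e-04 -2.e-04 -1.e+00] F [-0.34 -1.09 -3.31] open 0.0373 q [-0.42  0.61 -0.34  0.62  0.    1.29]
shift cm [ 0.15 -0.15  0.44] turn -0.1
shift after turn [ 0.15 -0.15  0.44]
```

{"fn": "send_rows", "kwargs": {
  "steps": [
    [[0.15,-0.1,0.1],0],
    [[0,0,0.1],0],
    [[0,0,0.1],0],
    [[0,0,0.05],0],
    [[0,0,0],0],
    [[0,0,0],0]
  ]
}}

```text
t: 29.58
ee_pos: [0.5625, -0.1692, 0.0167]
eef_rot: [-2.374, -2.058, 0.0]
force: [-0.6, 1.0, -3.0]
opening: 0.0374
```

{"fn": "send_rows", "kwargs": {
  "steps": [
    [[0,0,0.05],0],
    [[0,0,0.05],0],
    [[0,0,0],0],
    [[0,0,0],0]
  ]
}}

```text
t: 29.92
ee_pos: [0.5626, -0.1692, 0.0163]
eef_rot: [2.374, 2.057, 0.0]
force: [-0.6, 0.7, 5.0]
opening: 0.0375
```

{"fn": "send_rows", "kwargs": {
  "steps": [
    [[0,0,0.05],0],
    [[0,0,0],0],
    [[0,0,0],0]
  ]
}}

```text
t: 30.17
ee_pos: [0.5627, -0.1693, 0.0162]
eef_rot: [2.373, 2.057, 0.0]
force: [-2.8, 0.9, 7.6]
opening: 0.0372
```

{"fn": "send_rows", "kwargs": {
  "steps": [
    [[0,0,-0.1],0],
    [[0,0,0],0],
    [[0,0,0],0]
  ]
}}

```text
t: 30.42
ee_pos: [0.5628, -0.1692, 0.0163]
eef_rot: [2.374, 2.058, 0.0]
force: [-1.1, 0.6, 0.1]
opening: 0.0377
```

{"fn": "send_rows", "kwargs": {
  "steps": [
    [[0,0,0],0],
    [[0,0,0],0],
    [[0,0,0],0],
    [[0,0,0],0],
    [[0,0,0],0]
  ],
  "grip": 0.3
}}

```text
t: 30.83
ee_pos: [0.5627, -0.1692, 0.0163]
eef_rot: [2.374, 2.058, 0.0]
force: [0.3, 0.9, -0.4]
opening: 0.0599
```

{"fn": "send_rows", "kwargs": {
  "steps": [
    [[0,0,-0.5],0],
    [[0,0,-1],0],
    [[0,0,-2],0],
    [[0,0,-3],0],
    [[0,0,-3.5],0],
    [[0,0,-3],0],
    [[0,0,-1],0],
    [[0,0,0],0],
    [[0,0,0],0]
  ]
}}

```text
t: 31.58
ee_pos: [0.5628, -0.1693, 0.1568]
eef_rot: [2.373, 2.057, 0.001]
force: [0.5, -0.5, 0.1]
opening: 0.0595
```

```bash
python3 d.py .598 .282 .15 1.43
```

```text
t 31.58 p [ 0.5628 -0.1693  0.1568] phi 1.4283 tilt [ 1.3e-03 -6.0e-04 -1.0e+00] F [ 0.5  -0.52  0.15] open 0.0595 q [-0.42  0.45 -0.2   0.92 -0.    1.3 ]
shift cm [45.17 -2.92  0.66] turn -0.1
shift after turn [45.17 -2.85  0.68]
```

{"fn": "send_rows", "kwargs": {
  "steps": [
    [[1.6,-0.1,0],0],
    [[4,-0.26,0],0],
    [[4,-0.26,0],0],
    [[4,-0.26,0],0],
    [[4,-0.26,0],0],
    [[4,-0.26,0],0],
    [[4,-0.26,0],0],
    [[4,-0.26,0],0],
    [[4,-0.26,0],0],
    [[4,-0.26,0],0]
  ],
  "grip": 0
}}

```text
t: 32.42
ee_pos: [0.5901, 0.2081, 0.1537]
eef_rot: [-2.372, -2.057, 0.006]
force: [1.3, 0.0, 0.1]
opening: 0.0856
```

{"fn": "send_rows", "kwargs": {
  "steps": [
    [[4,-0.26,0],0],
    [[2.6,-0.2,0],0],
    [[1,0,0],0],
    [[0,0,0],0],
    [[0,0,0],0],
    [[0,0,0],0]
  ]
}}

```text
t: 32.92
ee_pos: [0.5975, 0.2806, 0.1552]
eef_rot: [-2.375, -2.056, 0.004]
force: [-0.2, 0.8, -0.3]
opening: 0.0856
```

```bash
python3 d.py .598 .282 .003 1.43; python3 - <<'E'
from h import *
T=capture("top");Sd=capture("side")
for n,x,y,z in (("weight_medium",.562,-.17,.007),("weight_large",.549,-.263,.037),("weight_small",.598,.282,0),("wax_tin",.397,.02,0)):
  for c in (T,Sd): print(n,np.round(fit([c],n,x,y,z=z,turn=False),4))
a=[cv2.resize(c["img"][b[1]:b[3],b[0]:b[2],::-1],None,fx=4,fy=4,interpolation=cv2.INTER_CUBIC) for c,b in((T,(320,200,420,300)),(Sd,(230,70,330,170)))]
cv2.imwrite("pics/ts6.png",np.hstack(a))
E
```

```text
t 32.92 p [0.5975 0.2806 0.1552] phi 1.4268 tilt [-0.002  -0.0014 -1.    ] F [-0.16  0.83 -0.29] open 0.0856 q [ 0.33  0.58  0.02  1.01 -0.    2.04]
shift cm [ 0.17  0.05 15.22] turn -0.18
shift after turn [ 0.15  0.03 15.22]
weight_medium [ 0.5588 -0.169   0.      0.1183]
weight_medium [ 0.5605 -0.1665  0.      0.0987]
weight_large [ 0.5469 -0.2604  0.      0.0795]
weight_large [ 0.5488 -0.2624  0.      0.1061]
weight_small [0.5979 0.2819 0.     0.1116]
weight_small [0.5982 0.2843 0.     0.1158]
wax_tin [0.397  0.0204 0.     0.0351]
wax_tin [0.3978 0.0203 0.     0.0436]
```

View pics/ts6.png

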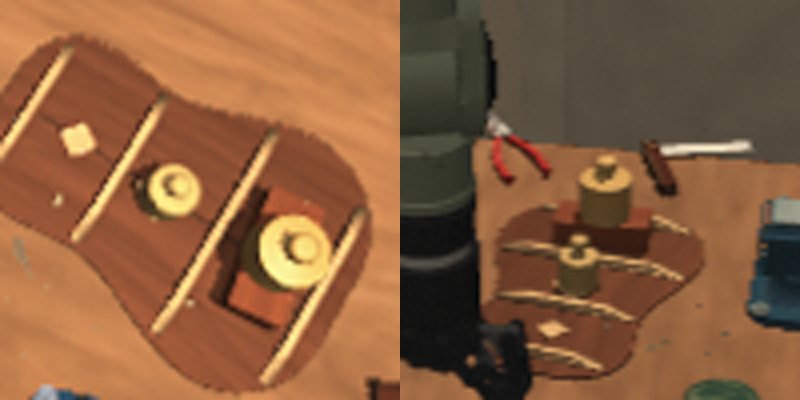

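{"fn": "send_rows", "kwargs": {
  "steps": [
    [[0.15,0,3],0],
    [[0,0,3],0],
    [[0,0,3],0],
    [[0,0,2.5],0],
    [[0,0,1.5],0],
    [[0,0,1],0],
    [[0,0,0.7],0],
    [[0,0,0.3],0],
    [[0,0,0],0],
    [[0,0,0],0]
  ]
}}

```text
t: 33.85
ee_pos: [0.5991, 0.2839, 0.0074]
eef_rot: [2.374, 2.057, 0.003]
force: [0.4, 0.8, 0.4]
opening: 0.0853
```

```bash
python3 d.py .598 .2822 .004 1.43
```

```text
t 33.85 p [0.5991 0.2839 0.0074] phi 1.4281 tilt [ 1.6e-03  6.0e-04 -1.0e+00] F [0.36 0.77 0.42] open 0.0853 q [ 0.33  0.73 -0.12  0.71 -0.    2.04]
shift cm [-0.19 -0.09  0.34] turn -0.11
shift after turn [-0.19 -0.09  0.34]
```

{"fn": "send_rows", "kwargs": {
  "steps": [
    [[-0.15,-0.1,0.2],0],
    [[0,0,0.1],0],
    [[0,0,0],0]
  ]
}}

```text
t: 34.1
ee_pos: [0.5971, 0.2826, 0.0037]
eef_rot: [2.374, 2.058, 0.001]
force: [0.3, 0.5, 0.1]
opening: 0.0855
```

{"fn": "send_rows", "kwargs": {
  "steps": [
    [[0,0,0],0],
    [[0,0,0],0],
    [[0,0,0],0],
    [[0,0,0],0],
    [[0,0,0],0],
    [[0,0,0],0],
    [[0,0,0],0],
    [[0,0,0],0],
    [[0,0,0],0],
    [[0,0,0],0]
  ],
  "grip": 1,
  "newtons": 30
}}

```text
t: 34.93
ee_pos: [0.5975, 0.2826, 0.0036]
eef_rot: [2.374, 2.057, 0.001]
force: [0.5, -0.4, 2.3]
opening: 0.0269
```

```bash
python3 d.py .5731 -.092 .13 1.43
```

```text
t 34.93 p [0.5975 0.2826 0.0036] phi 1.4283 tilt [ 8.e-04  1.e-04 -1.e+00] F [ 0.52 -0.44  2.3 ] open 0.0269 q [ 0.33  0.74 -0.13  0.7  -0.    2.04]
shift cm [-37.42   2.92 -12.65] turn -0.1
shift after turn [-37.43   2.84 -12.64]
```

{"fn": "send_rows", "kwargs": {
  "steps": [
    [[0,0,-0.3],0],
    [[0,0,-0.7],0],
    [[0,0,-1.5],0],
    [[0,0,-2.5],0],
    [[0,0,-3],0],
    [[0,0,-3],0],
    [[0,0,-1.7],0],
    [[0,0,0],0],
    [[-2,0.15,0],0],
    [[-3.9,0.3,0],0]
  ]
}}

```text
t: 35.77
ee_pos: [0.5925, 0.2263, 0.1295]
eef_rot: [-2.367, -2.063, -0.002]
force: [0.7, -1.9, -1.6]
opening: 0.0266
```

{"fn": "send_rows", "kwargs": {
  "steps": [
    [[-3.9,0.3,0],0],
    [[-3.9,0.3,0],0],
    [[-3.9,0.3,0],0],
    [[-3.9,0.3,0],0],
    [[-3.9,0.3,0],0],
    [[-3.9,0.3,0],0],
    [[-3.9,0.3,0],0],
    [[-2.6,0.2,0],0],
    [[-1.6,0.15,0],0],
    [[0,0,0],0]
  ]
}}

```text
t: 36.6
ee_pos: [0.5714, -0.0952, 0.1289]
eef_rot: [-2.378, -2.051, 0.003]
force: [0.1, 0.3, -1.4]
opening: 0.0271
```

{"fn": "send_rows", "kwargs": {
  "steps": [
    [[0,0,0],0],
    [[0,0,0],0],
    [[0,0,0],0]
  ]
}}

```text
t: 36.85
ee_pos: [0.5722, -0.0905, 0.1297]
eef_rot: [-2.371, -2.059, 0.001]
force: [0.5, -0.0, -1.5]
opening: 0.027
```

```bash
python3 d.py .5731 -.0917 .0106 1.43; python3 held.py weight_small .0036 side
```

```text
t 36.85 p [ 0.5722 -0.0905  0.1297] phi 1.4299 tilt [-1.2e-03  8.0e-04 -1.0e+00] F [ 0.49 -0.   -1.48] open 0.027 q [-0.28  0.46 -0.26  0.85  0.    1.43]
shift cm [-0.12  0.12 11.91] turn -0.0
shift after turn [-0.11  0.11 11.91]
side TCP [ 0.5722 -0.0905  0.1297] fit [ 0.5704 -0.095   0.      0.1198]
```

View pics/held_weight_small_side.png

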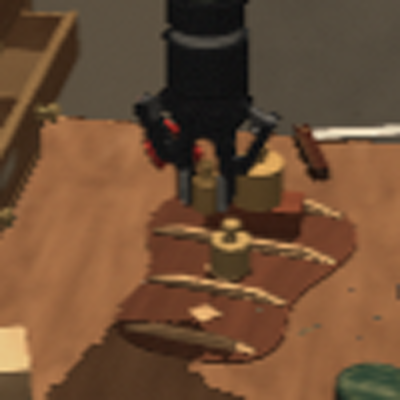

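{"fn": "send_rows", "kwargs": {
  "steps": [
    [[-0.1,0.1,2],0],
    [[0,0,2.5],0],
    [[0,0,2.5],0],
    [[0,0,2],0],
    [[0,0,1],0],
    [[0,0,0.6],0],
    [[0,0,0.4],0],
    [[0,0,0.3],0],
    [[0,0,0],0],
    [[0,0,0],0]
  ]
}}

```text
t: 37.73
ee_pos: [0.5742, -0.0931, 0.0182]
eef_rot: [2.373, 2.057, 0.001]
force: [0.1, -0.6, -1.6]
opening: 0.0269
```

```bash
python3 d.py .5731 -.0917 .0106 1.43
```

```text
t 37.73 p [ 0.5742 -0.0931  0.0182] phi 1.4284 tilt [ 1.4e-03 -4.0e-04 -1.0e+00] F [ 0.11 -0.63 -1.64] open 0.0269 q [-0.29  0.6  -0.36  0.61 -0.    1.43]
shift cm [ 0.12 -0.13  0.76] turn -0.09
shift after turn [ 0.12 -0.13  0.76]
```

{"fn": "send_rows", "kwargs": {
  "steps": [
    [[0.1,-0.1,0.1],0],
    [[0,0,0.1],0],
    [[0,0,0.1],0],
    [[0,0,0.1],0],
    [[0,0,0.1],0],
    [[0,0,0],0],
    [[0,0,0],0]
  ]
}}

```text
t: 38.32
ee_pos: [0.5726, -0.0918, 0.0122]
eef_rot: [-2.374, -2.057, 0.0]
force: [-0.3, 0.4, -1.1]
opening: 0.0269
```

{"fn": "send_rows", "kwargs": {
  "steps": [
    [[0,0,0.05],0],
    [[0,0,0.05],0],
    [[0,0,0],0],
    [[0,0,0],0]
  ]
}}

```text
t: 38.65
ee_pos: [0.5726, -0.0918, 0.0112]
eef_rot: [-2.374, -2.058, 0.0]
force: [-0.4, -0.1, -1.8]
opening: 0.0268
```

{"fn": "send_rows", "kwargs": {
  "steps": [
    [[0,0,0.05],0],
    [[0,0,0.05],0],
    [[0,0,0],0],
    [[0,0,0],0]
  ]
}}

```text
t: 38.98
ee_pos: [0.5728, -0.0919, 0.0106]
eef_rot: [2.374, 2.058, 0.0]
force: [-1.7, 0.4, 3.2]
opening: 0.027
```

Contact made. Release, lift and clear the view.

{"fn": "send_rows", "kwargs": {
  "steps": [
    [[0,0,-0.05],0],
    [[0,0,0],0]
  ]
}}

```text
t: 39.15
ee_pos: [0.5727, -0.0919, 0.0107]
eef_rot: [2.374, 2.058, 0.0]
force: [-0.3, 1.3, -0.9]
opening: 0.0276
```

{"fn": "send_rows", "kwargs": {
  "steps": [
    [[0,0,0],0],
    [[0,0,0],0],
    [[0,0,0],0],
    [[0,0,0],0],
    [[0,0,0],0]
  ],
  "grip": 0.4
}}

```text
t: 39.57
ee_pos: [0.5727, -0.0919, 0.0108]
eef_rot: [2.374, 2.058, 0.0]
force: [0.3, 0.6, 0.0]
opening: 0.0515
```

{"fn": "send_rows", "kwargs": {
  "steps": [
    [[0,0,-0.5],0],
    [[0,0,-1],0],
    [[0,0,-2],0],
    [[0,0,-3],0],
    [[0,0,-3.5],0],
    [[0,0,-3],0],
    [[0,0,-2],0],
    [[0,0,-1],0],
    [[0,0,0],0]
  ]
}}

```text
t: 40.32
ee_pos: [0.5744, -0.0923, 0.1741]
eef_rot: [2.37, 2.055, 0.005]
force: [1.5, -0.4, 0.0]
opening: 0.0511
```

{"fn": "send_rows", "kwargs": {
  "steps": [
    [[2,0,0],0],
    [[4,0,0],0],
    [[4,0,0],0],
    [[4,0,0],0],
    [[4,0,0],0],
    [[4,0,0],0],
    [[4,0,0],0],
    [[4,0,0],0],
    [[2,0,0],0],
    [[0,0,0],0]
  ]
}}

```text
t: 41.15
ee_pos: [0.6169, 0.2296, 0.1684]
eef_rot: [-2.366, -2.063, 0.002]
force: [0.1, -0.2, 0.7]
opening: 0.0512
```

```bash
python3 d.py; python3 - <<'E'
from h import *
T=capture("top");Sd=capture("side")
for n,x,y,z in (("weight_small",.573,-.092,.007),("weight_medium",.562,-.17,.007),("weight_large",.549,-.263,.037),("wax_tin",.397,.02,0)):
  for c in (T,Sd): print(n,np.round(fit([c],n,x,y,z=z,turn=False),4))
for c in (T,Sd): print("maple",np.round(fit([c],"maple_block",.738,.056,.35),4))
a=[cv2.resize(c["img"][b[1]:b[3],b[0]:b[2],::-1],None,fx=4,fy=4,interpolation=cv2.INTER_CUBIC) for c,b in((T,(320,200,420,300)),(Sd,(230,70,330,170)))]
cv2.imwrite("pics/ts7.png",np.hstack(a))
E
```

```text
t 41.15 p [0.6169 0.2296 0.1684] phi 1.4341 tilt [-2.5e-03  9.0e-04 -1.0e+00] F [ 0.14 -0.2   0.68] open 0.0512 q [0.24 0.57 0.03 1.03 0.   1.95]
weight_small [ 0.5723 -0.0925  0.      0.2152]
weight_small [ 0.5732 -0.0938  0.      0.1535]
weight_medium [ 0.5588 -0.169   0.      0.1291]
weight_medium [ 0.5602 -0.1667  0.      0.0882]
weight_large [ 0.547  -0.2609  0.      0.0786]
weight_large [ 0.5488 -0.2624  0.      0.1005]
wax_tin [0.3971 0.0207 0.     0.0383]
wax_tin [0.3978 0.0204 0.     0.0466]
maple [0.7383 0.0549 0.355  0.0881]
maple [0.7387 0.0575 0.2102 0.092 ]
```

View pics/ts7.png

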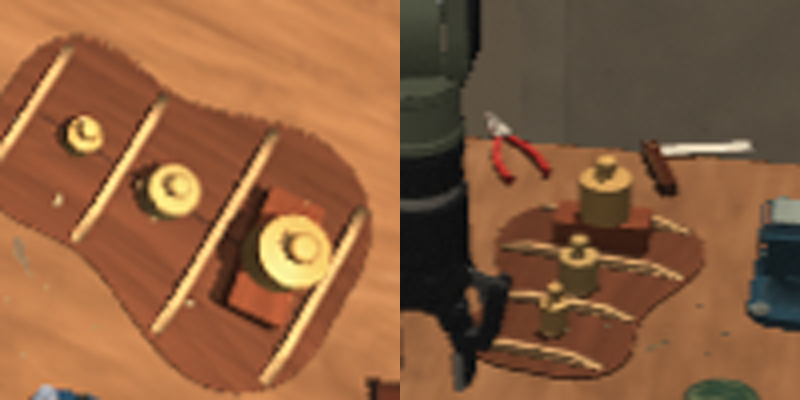

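All three weights are standing upright in place. The medium fit hints at about 3 mm off, so I'll check the cleat tips sticking out around it in one enlarged crop.

```bash
python3 - <<'E'
from h import *
o=[]
for c in (capture("top"),capture("side")):
  u=proj(c,[.562,-.1703,.02])[0].astype(int);k=12;r=16
  i=cv2.resize(c["img"][u[1]-r:u[1]+r,u[0]-r:u[0]+r,::-1],None,fx=k,fy=k,interpolation=cv2.INTER_CUBIC)
  i=cv2.convertScaleAbs(i,alpha=1.4)
  def D(P,col): cv2.polylines(i,[np.round((proj(c,P)-u+r+.5)*k).astype(np.int32)],True,col,1)
  t=.0038-0; D(np.array([[.5619+.02404*np.cos(t+a),-.1706+.02404*np.sin(t+a),.007] for a in np.arange(4)*np.pi/2]),(255,255,0))
  a=np.linspace(0,6.28,40)
  for z in(.007,.047): D(np.c_[.5622+.02*np.cos(a),-.1703+.02*np.sin(a),0*a+z],(0,255,0))
  o.append(i)
cv2.imwrite("pics/med8.png",np.hstack(o))
E
```

```text
(no output)
```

View pics/med8.png

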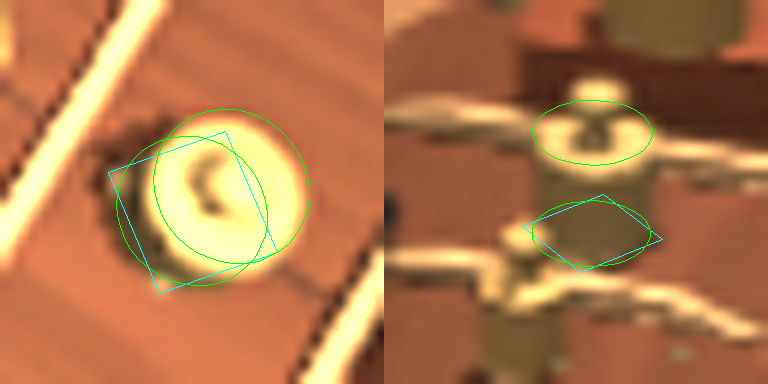

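```bash
python3 -c "
from plant import *
print(close_job())"
```

```text
the job is handed in; nothing more can be done
None
```

I laid the mahogany caul lengthwise on the long cleat, then stood the largest weight on its middle. The middle-sized weight is on the larger diamond and the smallest on the smaller one. Each piece was lowered until the wrist felt light contact, then released. The job was handed in at about 41 s with the arm raised clear of everything.

**Last checks:**
- In both camera views all three weights stand upright and the caul lies flat between the braces.
- Fitted positions put the small weight within about 1–2 mm of its target and the large one within about 2–3 mm.
- The medium weight is the least certain. The top view puts it about 3.5 mm off centre and the side view about 4 mm. Pick-up readings suggest about 2 mm of the x part could be camera bias, and the gripper's position at release put it within about 1–2 mm. I left it where it stood.
- The caul's final angle was hard to read: the top-view fit is poor there because of low contrast. The side view and the gripper's angle at release both agree with lengthwise along the cleat, to within about 3°.
- The wax tin and maple offcut have not moved, to within 1 mm between matching fits.

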